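# Flip the dish drainer's marker to dry

## Robot

A 6-joint arm with a two-finger parallel gripper is mounted at the origin on the work surface. World frame = base frame: x ahead of the robot, y to its left, z up, the work surface at z = 0. Lengths are in m, angles in rad, forces in N, time in s.
With the tool pointing down it reaches from about 0.35 to 0.925 m from the base axis. Payload 6.4 kg.
Tool frame: the origin (TCP) lies midway between the tips of the shut fingers; the grasp point (between the pads) lies 19 mm behind it (r.grasp_offset is the distance from the TCP to the grasp point, in m); z points along the fingers, y is the line along which they close (so a half turn about z gives the same grasp; the last joint's range is limited). The gripper opens to 94 mm and grips with 3 to 60 N. Pads are 16 mm wide; open, the fingers measure 119 mm over their backs; the gripper's body (75 mm by 177 mm) begins 78 mm behind the grasp point.
Start: joints at [0.938, 0.245, 1.558, -0, 1.339, -0.174], TCP at [0.288, 0.583, 0.205] pointing down, gripper open.
Joint ranges: [-3.13, 3.13], [-1.02, 2.26], [0.13, 2.54], [-0.95, 4.09], [0.21, 2.88], [-2.74, 2.74]. Speed limits (rad/s): [2.57, 2.57, 3.14, 3.14, 3.14, 3.14].

## Interface

Orientations are given as a unit quaternion [w, x, y, z].
In Python, from bench import r gives the robot as it stands.
- The arm moves only by the shell command python3 -m inch 'ROWS' [FORCE]. ROWS is JSON, a list that holds one entry, the list of rows, each a list of 7 numbers: the closure, from 0 (fully open) to 1 (shut), then the shift along the tool's x, y, z each as a share of 2 cm, from -1 to 1, then the turn, a rotation vector about the tool's x, y, z each as a share of 5 degrees, from -1 to 1. In form: [[[grip, dx, dy, dz, rx, ry, rz], ...]]. A call has 1 to 20 rows; each row shifts and turns the commanded pose from where the row before left it, along the tool's axes as they then stand; what a row does not reach is not made up. A row lasts 1/12 s, in which the tool goes at most 41.7 mm and 7.16 degrees, less where a joint would pass 70% of its speed; a pose out of reach is approached as far as the arm can. A call with a number of a shift or a turn outside -1 to 1 is refused whole. A call with a gripper value outside its range is refused whole. The fingers move at their own pace and stop on an object; FORCE is the grip in N (left out, the last holds). Time passes only in rows, so rows that do not move let the fingers close. It gives the time, the measured TCP pose, the force, the opening and the grip force at its end, in the units of the state.
- r.state(): the state, without advancing time (a new reading comes with each control period).
- r.get_image(name): name is "scene" or "side" or "wrist"; returns the picture (400x640x3 uint8, blue, green, red); there is no depth.
- r.get_calibration(name): a dict with "K" (3x3 intrinsics, pixels), "rvec" (rotation vector, rad) and "tvec" (3), from world to camera coordinates, as OpenCV has them; the wrist camera has in their place "mount" (4x4, takes a point from camera to tool coordinates, whose origin is the TCP and whose axes are the flange's). Camera axes: x right, y down, z forward; pixel columns grow to the right and rows downward; lengths in m; the calibration is good to about 2 mm. A picture is of the moment at which its call begins: read the wrist's pose just before it. get_calibration takes no time and is no camera call.
- r.sign_off(): hands the job in; it is judged then, once.
The state is a dict: "time_s": time; "joints": joint angles; "qd": joint speeds; "joint_torque": joint torques, N m; "ee_pos": TCP position; "orientation": TCP orientation; "wrist_force": force on the tool from outside, world axes, zero at the start; "torque": the same for the moment, N m; "finger_gap": finger opening in m; "grasp_force": force on a finger pad.
Only numpy, scipy, OpenCV 4.12 (cv2) and the standard library are available. Lean on these libraries where they do the work, as an engineer would, in place of code of your own. Each camera call takes 0.05 s, during which the arm holds its last target. There are 200 camera calls.

## Task

The dishes in the drainer are dry. With a fingertip, push the red paddle of the drainer's marker (the one on the green stand) up and right over its hinge until it lies flat on the other side with its white face up. Leave its stand standing where it is, and do not disturb the bin's marker (black stand) or anything else on the counter.

Things in the scene. Friction and masses are not known exactly. Their poses are not given: they have to be found in the camera images.
- drainer_marker: The drainer's marker, the one to flip: a loose 0.9 kg green plastic stand. Origin: centre of the underside of its base plate, 160 (x) by 116 (y) by 12 mm. Cheeks at y = +50 and -50 mm (8 mm thick, 30 mm long in x, with a 66 mm long bar near the top) reach 93 mm. Its -x side, where the paddle starts, faces roughly the robot's left, +y (yaw -1.57 +- 0.35 rad).
- drainer_marker_hinge (a point): Middle of the green stand's hinge axis, 85 mm above the counter; the hinge runs along the stand's y axis. Two thin rest rods, look only, run along y 28 mm either side of it.
- drainer_flag (a joint): Angle of the paddle on the green stand. 0: level, sticking out to the stand's -x (to the robot's left), red face up; pi/2: upright; pi: level on the stand's +x side, white face up. Stops at 0 and pi; starts at 0 to 0.3. The hinge is stiff (0.05 N m friction, weight moment under 0.04 N m): the paddle stays where it is left and must be pushed all the way.
- drainer_flag_edge (a point): Middle of the free edge (half-way through the thickness) of the green stand's paddle, turning with it. The paddle is a 50 g plate, 76 mm wide along the hinge, 6 mm thick, reaching from 8 to 90 mm from the hinge axis: red face with white dot, white face with blue ring. At 0 its edge overhangs the base plate by 10 mm and there is free space below it.
- bin_marker: The trash bin's marker: same shape as the drainer's but with a black stand; to be left alone. Origin: centre of its underside. The two markers stand side by side, one left of the other; which is where varies.
- bin_flag (a joint): Angle of the paddle on the black stand, counted the same way; stays as it is (0 to 0.3).
- bin_flag_edge (a point): Middle of the free edge of the paddle on the black stand.
- salt_shaker: Loose glass salt shaker with steel twist top, 42 mm across, 86 mm high, behind the markers. Origin: centre of its underside.
- ladle: Loose steel ladle lying behind the markers, bowl 84 mm across and 32 mm high, handle to 270 mm along its y. Origin: underside of the bowl.
- mug: Loose blue mug, 80 mm across, 80 mm high, at the back left. Origin: centre of its underside.
- soap_bottle: Loose yellow bottle, 64 mm across, 190 mm high, at the back right. Origin: centre of its underside.
- drainer_rim (a point): Middle of the top wire, 100 mm up, on the side nearest the markers of the fixed green dish drainer at the robot's left. The drainer is 380 mm (its x) by 270 mm (its y, centre 132 mm to +y from here), with two white enamel plates standing across its back half up to 208 mm.
- bin_rim (a point): Middle of the top edge, 240 mm up, on the side nearest the markers of the fixed grey trash bin with a flip lid at the robot's right. The bin is 212 mm square, 250 mm high; its centre lies 106 mm to its -y from here.
There are look-alikes about, which are no part of the job. Several things have the shape of the drainer_marker; the one meant has the colours described above.

How it is judged:
By the outcome, as a careful person would: the job done as asked, in the order asked, and still so for the second after the job is handed in, with the robot touching nothing.
It also fails if it takes over 48 s, if anything falls off the work surface, if the arm or the gripper's body presses on something with over 40 N, if the wrist force passes 120 N, or if a joint passes its speed limit or range.

## Working session

There is one attempt and no reset: what is moved stays moved. The work goes in short steps, Python scripts to look and compute and a shell command to move; the robot and the scene stay as the last step left them, time stands still between calls to the robot, and variables do not carry over. Pictures are saved under pics/ and viewed, at most 10 in all, crops included, and the job is handed in when it is done.

```bash
mkdir -p pics
python3 - <<'E'
from bench import r
import cv2
s=r.state();print({k:s[k] for k in("time_s","ee_pos","orientation","finger_gap")})
for n in("scene","side"):
    cv2.imwrite(f"pics/{n}0.png",r.get_image(n));print(n,r.get_calibration(n))
print(r.get_calibration("wrist"))
E
```

```text
{'time_s': 0.0, 'ee_pos': array([0.28754031, 0.58229804, 0.20440521]), 'orientation': array([-3.39085437e-04,  2.27398813e-01,  9.73801288e-01, -8.45805255e-04]), 'finger_gap': 0.09363002624986282}
scene {'K': array([[408.82870028,   0.        , 315.96339546],
       [  0.        , 408.82870028, 202.89854178],
       [  0.        ,   0.        ,   1.        ]]), 'rvec': array([ 1.06507124,  2.24539431, -1.17528095]), 'tvec': array([ 0.36661585, -0.09395116,  1.59018579])}
side {'K': array([[412.4213594 ,   0.        , 326.45713862],
       [  0.        , 412.4213594 , 201.8287231 ],
       [  0.        ,   0.        ,   1.        ]]), 'rvec': array([ 2.19786609, -0.61313854,  0.27808473]), 'tvec': array([-0.47373395,  0.27485165,  1.31657363])}
{'K': array([[349.74583697,   0.        , 317.72384083],
       [  0.        , 349.74583697, 200.64004147],
       [  0.        ,   0.        ,   1.        ]]), 'mount': array([[ 8.85352353e-04, -9.65210865e-01, -2.61471228e-01,
         7.61127161e-02],
       [ 9.99999460e-01,  7.12059615e-04,  7.57499017e-04,
        -9.94966826e-04],
       [-5.44963179e-04, -2.61471757e-01,  9.65210973e-01,
        -1.79294357e-01],
       [ 0.00000000e+00,  0.00000000e+00,  0.00000000e+00,
         1.00000000e+00]])}
```

View pics/scene0.png

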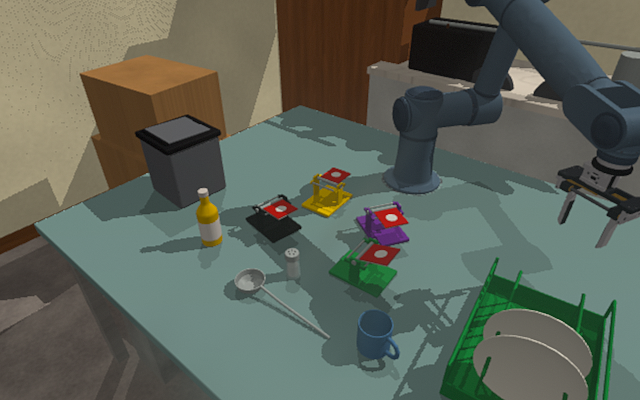

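View pics/side0.png

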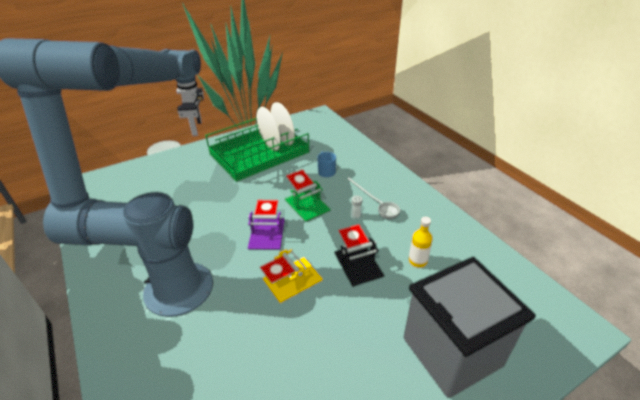

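Four stands have the marker shape. In the scene view they are green (365,268), purple (382,225), yellow (327,195) and black (274,220). The green one, with its paddle toward the drainer, fits the description, and the black one is the bin's. I'll confirm with an enlarged crop.

Run:
```python
import cv2,numpy as np
a=cv2.imread("pics/scene0.png")[220:310,310:430];b=cv2.imread("pics/side0.png")[160:230,270:350]
a=cv2.resize(a,(800,600),interpolation=cv2.INTER_CUBIC)[:, :]
cv2.imwrite("pics/c1.png",a);cv2.imwrite("pics/c2.png",cv2.resize(b,(640,560),interpolation=cv2.INTER_CUBIC))
```

```text
(no output)
```

View pics/c1.png

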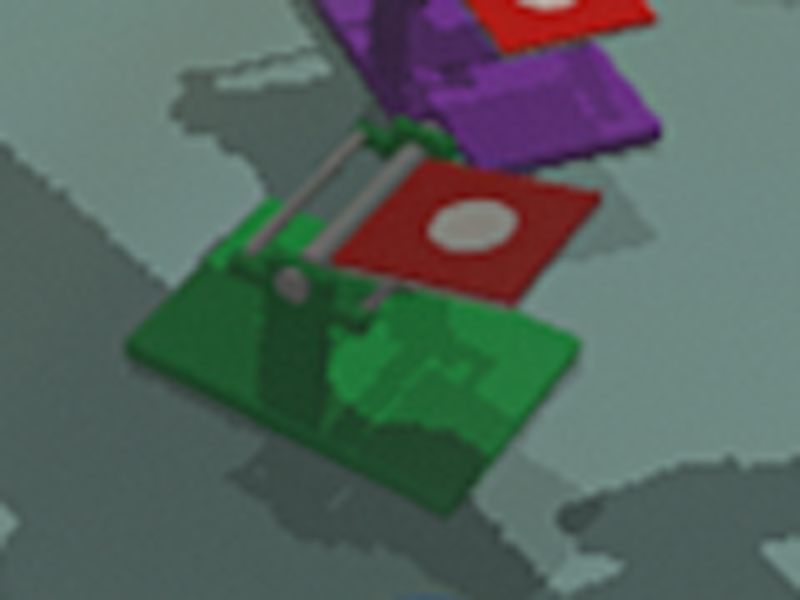

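View pics/c2.png

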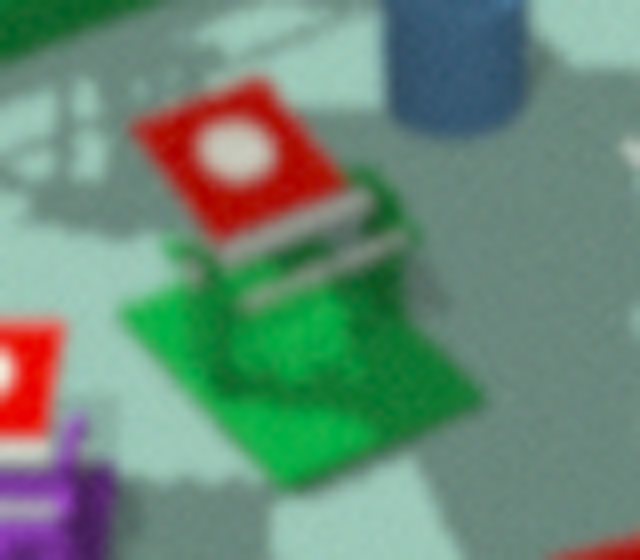

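The crop at scene (310–430, 220–310) shows the green stand with its red, white-dotted face up and the paddle pointing to the robot's left, so this is the drainer's marker. I'll fit its pose from the corners in both views.

```bash
cat > fit.py <<'E'
import numpy as np,cv2
from scipy.optimize import least_squares
from bench import r
def Rz(a):return np.array([[np.cos(a),-np.sin(a),0],[np.sin(a),np.cos(a),0],[0,0,1]])
def pad(rad,y,t,f=.003): # top face at t=0 is +z
    return [-rad*np.cos(t)+f*np.sin(t),y,.085+rad*np.sin(t)+f*np.cos(t)]
def pts(p,sel):
    x,y,a,t=p;B={'b':lambda sx,sy:[sx*.08,sy*.058,.012],'h':lambda _,sy:pad(.008,sy*.038,t),'e':lambda _,sy:pad(.09,sy*.038,t)}
    return np.array([B[k](sx,sy) for k,sx,sy in sel])@Rz(a).T+[x,y,0]
def proj(n,P):
    c=r.get_calibration(n);return cv2.projectPoints(P,c["rvec"],c["tvec"],c["K"],None)[0][:,0]
E
cat > a.py <<'E'
from fit import *
S=[(('b',1,1),128,343),(('b',-1,1),445,515),(('b',-1,-1),580,345),(('h',0,-1),425,158),(('h',0,1),330,263),(('e',0,1),515,305),(('e',0,-1),602,190)]
D=[(('b',-1,-1),120,310),(('b',1,-1),290,490),(('b',1,1),485,400),(('e',0,-1),130,128),(('e',0,1),262,78),(('h',0,1),345,190),(('h',0,-1),215,243)]
s=np.array([[310+u/6.667,220+v/6.667] for _,u,v in S])-.4;d=np.array([[270+u/8,160+v/8] for _,u,v in D])-.4
f=lambda p:np.r_[(proj("scene",pts(p,[q[0] for q in S]))-s).ravel(),(proj("side",pts(p,[q[0] for q in D]))-d).ravel()]
o=least_squares(f,[.6,.2,-1.57,.1],loss='soft_l1');print(o.x,o.cost);print(f(o.x).reshape(-1,2).round(1))
print("edge",pts(o.x,[('e',0,0)])) 
# ground positions of other things (scene px, z)
def gp(n,u,v,z):
    c=r.get_calibration(n);R=cv2.Rodrigues(c["rvec"])[0];C=-R.T@c["tvec"];w=R.T@np.linalg.inv(c["K"])@[u,v,1];return (C+w*(z-C[2])/w[2]).round(3)
for nm,u,v,z in [("shaker top",292,252,.086),("mug top",376,322,.08),("purple dot",392,217,.09),("purple base back",408,241,.012),("black dot",281,210,.09),("ladle bowl",250,280,.03),("ladle end",327,336,.01),("drainer nr",440,398,.1),("drainer far",494,262,.1)]:print(nm,gp("scene",u,v,z))
E
python3 a.py
```

```text
[ 0.54797251  0.14498943 -1.5059868   0.24261755] 7.520269956936301
[[-1.7 -0.2]
 [ 0.5 -1.3]
 [ 0.1 -1. ]
 [-0.7  0.2]
 [-0.5 -0.3]
 [-0.8  0. ]
 [-0.5  1. ]
 [-1.3 -0.9]
 [-1.  -1.3]
 [-0.  -1.7]
 [-0.8 -0.4]
 [-0.6 -0.7]
 [ 0.2 -0.8]
 [-0.4 -0.4]]
edge [[0.54236112 0.23145091 0.10953413]]
shaker top [ 0.674 -0.004  0.086]
mug top [0.725 0.299 0.08 ]
purple dot [0.369 0.128 0.09 ]
purple base back [0.351 0.183 0.012]
black dot [ 0.555 -0.159  0.09 ]
ladle bowl [ 0.785 -0.061  0.03 ]
ladle end [0.783 0.204 0.01 ]
drainer nr [0.813 0.494 0.1  ]
drainer far [0.384 0.44  0.1  ]
```

The fit is consistent, with residuals around 1 px (about 3 mm). The hinge is at about (0.548, 0.145, 0.085), yaw −1.506, and the paddle is at 0.24 rad. My plan is to keep the fingers shut, align tool y with the hinge axis, tilt 35° so the fingertip reaches under the edge from the left, and then sweep an arc about the hinge.

```bash
python3 -m inch '[[[1,-0.99,-0.43,0,0,0,0],[1,-0.99,-0.43,0,0,0,0],[1,-0.99,-0.43,0,0,0,0],[1,-0.99,-0.43,0,0,0,0],[1,-0.99,-0.43,0,0,0,0],[1,-0.99,-0.43,0,0,0,0],[1,-0.99,-0.43,0,0,0,0],[1,-0.99,-0.43,0,0,0,0],[1,-0.99,-0.43,0,0,0,0],[1,-0.99,-0.43,0,0,0,0],[1,-0.99,-0.43,0,0,0,0],[1,-0.99,-0.43,0,0,0,0],[1,-0.99,-0.43,0,0,0,0],[1,-0.99,-0.43,0,0,0,0],[1,-0.99,-0.43,0,0,0,0],[1,-0.99,-0.43,0,0,0,0],[1,-0.99,-0.43,0,0,0,0],[1,-0.99,-0.43,0,0,0,0]]]' 20
python3 -m inch '[[[1,0,0,0,0,0,1],[1,0,0,0,0,0,1],[1,0,0,0,0,0,1],[1,0,0,0,0,0,1],[1,0,0,0,0,0,1],[1,0,0,0,0,0,1],[1,0,0,0,0,0,1],[1,0,0,0,0,0,1],[1,0,0,0,0,0,1],[1,0,0,0,0,0,1],[1,0,0,0,0,0,1],[1,0,0,0,0,0,1]]]'
python3 -m inch '[[[1,0,0,0,0,-1,0],[1,0,0,0,0,-1,0],[1,0,0,0,0,-1,0],[1,0,0,0,0,-1,0],[1,0,0,0,0,-1,0],[1,0,0,0,0,-1,0],[1,0,0,0,0,-1,0],[1,0,0,0,0,0,0],[1,0,0,0,0,0,0]]]'
cat > st.py <<'E'
from fit import *
import sys
from scipy.spatial.transform import Rotation as Ro
H=np.array([.548,.145,.085]);p=np.array([-.065,.998,0]);h=np.array([.998,.065,0])
s=r.state();q=s["orientation"];R=Ro.from_quat([q[1],q[2],q[3],q[0]]).as_matrix()
e=s["ee_pos"]-H;print("t",s["time_s"],"rel p,z,h mm",(1e3*np.array([e@p,e[2],e@h])).round(1),"F",np.round(s["wrist_force"],2),"gap",round(s["finger_gap"],4))
print("R cols x,y,z",R.T.round(2).tolist(),"j",np.round(s["joints"],2))
T0=e@p,e[2]
for a in sys.argv[1:]:
    u,z=map(float,a.split(","));D=R.T@(H+u*1e-3*p+[0,0,z*1e-3]-s["ee_pos"]);print(a,"units(2cm)",(D/.02).round(2))
E
python3 st.py 142,57 85,-25
```

```text
time_s: 1.6
ee_pos: [0.5391, 0.2852, 0.2049]
orientation: [-0.0, 0.227, 0.974, -0.0]
wrist_force: [0.0, -0.5, 0.3]
finger_gap: 0.0007
grasp_force: 0.0
time_s: 2.6
ee_pos: [0.5385, 0.286, 0.2049]
orientation: [-0.0, 0.685, 0.728, -0.0]
wrist_force: [-0.9, -0.2, 0.6]
finger_gap: 0.0008
grasp_force: 0.0
time_s: 3.35
ee_pos: [0.5382, 0.2866, 0.2039]
orientation: [0.218, 0.652, 0.697, -0.206]
wrist_force: [-0.3, -0.3, -0.5]
finger_gap: 0.0005
grasp_force: 0.0
t 3.35 rel p,z,h mm [142.  118.9  -0.6] F [-0.32 -0.32 -0.46] gap 0.0005
R cols x,y,z [[-0.06, 0.82, -0.57], [1.0, 0.07, -0.0], [0.04, -0.57, -0.82]] j [ 0.54  0.39  1.48 -0.53  1.58  0.55]
142,57 units(2cm) [1.78 0.04 2.54]
85,-25 units(2cm) [1.79 0.04 7.53]
```

```bash
python3 -m inch '[[[1,0.45,0,0.64,0,0,0],[1,0.45,0,0.64,0,0,0],[1,0.45,0,0.64,0,0,0],[1,0.45,0.04,0.64,0,0,0],[1,0,0,0.5,0,0,0],[1,0,0,0.5,0,0,0],[1,0,0,0.5,0,0,0],[1,0,0,0.5,0,0,0],[1,0,0,0,0,0,0],[1,0,0,0,0,0,0]]]'
python3 st.py 85,-25
python3 - <<'E'
from bench import r
import cv2
a=r.get_image("scene")[180:330,290:490];b=r.get_image("side")[110:240,220:380]
cv2.imwrite("pics/p1.png",cv2.vconcat([cv2.resize(a,(400,300)),cv2.resize(b,(400,300))]))
E
```

```text
time_s: 4.18
ee_pos: [0.5411, 0.2629, 0.1099]
orientation: [0.219, 0.652, 0.696, -0.206]
wrist_force: [0.1, 0.3, 0.4]
finger_gap: 0.0004
grasp_force: 0.0
t 4.1833 rel p,z,h mm [118.1  24.9   0.8] F [0.1  0.3  0.38] gap 0.0004
R cols x,y,z [[-0.05, 0.82, -0.57], [1.0, 0.06, -0.0], [0.04, -0.57, -0.82]] j [ 0.51  0.46  1.56 -0.55  1.43  0.61]
85,-25 units(2cm) [ 0.08 -0.04  2.99]
```

View pics/p1.png

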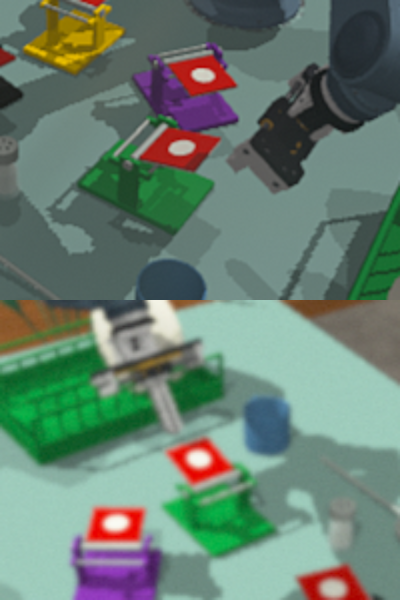

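The tip is just short of the paddle's free edge, centred on it and clear of everything (paddle edge about (215,140) in the upper crop, tip about (235,160)). Next I insert it under the paddle and start lifting.

```bash
python3 -m inch '[[[1,0,0,0.5,0,0,0],[1,0,0,0.5,0,0,0],[1,0,0,0.5,0,0,0],[1,0,0,0.5,0,0,0],[1,0,0,0.5,0,0,0],[1,0.08,0,0.5,0,0,0],[1,0,0,0,0,0,0]]]'
python3 st.py 
python3 -m inch '[[[1,-0.25,0,-0.29,0,0,0],[1,-0.25,0,-0.29,0,0,0],[1,-0.25,0,-0.29,0,0,0],[1,-0.25,0,-0.28,0,0,0],[1,-0.22,0,-0.16,0,0,0],[1,-0.22,0,-0.16,0,0,0],[1,-0.21,0,-0.15,0,0,0],[1,-0.21,0,-0.15,0,0,0],[1,-0.24,0,-0.06,0,0,0],[1,-0.24,0,-0.06,0,0,0],[1,-0.24,0,-0.06,0,0,0],[1,-0.24,0,-0.06,0,0,0],[1,0,0,0,0,0,0]]]'
python3 st.py 62,40
python3 - <<'E'
from bench import r
import cv2
a=r.get_image("scene")[180:330,290:490];b=r.get_image("side")[110:240,220:380]
cv2.imwrite("pics/p2.png",cv2.vconcat([cv2.resize(a,(400,300)),cv2.resize(b,(400,300))]))
E
```

```text
time_s: 4.87
ee_pos: [0.5418, 0.2287, 0.0574]
orientation: [0.218, 0.652, 0.696, -0.208]
wrist_force: [0.3, 0.2, -0.3]
finger_gap: 0.0004
grasp_force: 0.0
t 4.8667 rel p,z,h mm [ 84.  -27.6  -0.7] F [ 0.25  0.18 -0.32] gap 0.0004
R cols x,y,z [[-0.05, 0.82, -0.57], [1.0, 0.06, -0.0], [0.03, -0.57, -0.82]] j [ 0.46  0.5   1.63 -0.58  1.33  0.63]
time_s: 5.95
ee_pos: [0.545, 0.2066, 0.1261]
orientation: [0.22, 0.652, 0.696, -0.206]
wrist_force: [-0.5, -0.6, -0.2]
finger_gap: 0.0002
grasp_force: 0.0
t 5.95 rel p,z,h mm [61.7 41.1  1. ] F [-0.55 -0.61 -0.19] gap 0.0002
R cols x,y,z [[-0.05, 0.82, -0.57], [1.0, 0.06, 0.0], [0.04, -0.57, -0.82]] j [ 0.43  0.38  1.64 -0.58  1.4   0.55]
62,40 units(2cm) [ 0.05 -0.05  0.04]
```

View pics/p2.png

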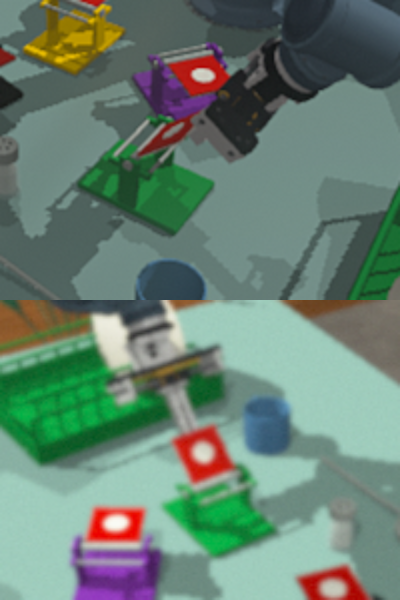

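The paddle is lifting to about 45°, with the stand still in place in both views. I'll continue the arc over the top.

```bash
python3 -m inch '[[[1,-0.26,0,0,0,0,0],[1,-0.26,0,0,0,0,0],[1,-0.26,0,0,0,0,0],[1,-0.26,0,0,0,0,0],[1,-0.26,0,0.06,0,0,0],[1,-0.26,0,0.06,0,0,0],[1,-0.26,0,0.06,0,0,0],[1,-0.26,0,0.06,0,0,0],[1,-0.23,0,0.1,0,0,0],[1,-0.23,0,0.1,0,0,0],[1,-0.23,0,0.1,0,0,0],[1,-0.23,0,0.1,0,0,0],[1,-0.2,0,0.15,0,0,0],[1,-0.2,0,0.15,0,0,0],[1,-0.2,0,0.15,0,0,0],[1,-0.2,0,0.15,0,0,0]]]'
python3 st.py
python3 -m inch '[[[1,-0.15,0,0.22,0,0,0],[1,-0.15,0,0.22,0,0,0],[1,-0.15,0,0.22,0,0,0],[1,-0.15,0,0.22,0,0,0],[1,-0.06,0,0.24,0,0,0],[1,-0.06,0,0.24,0,0,0],[1,-0.06,0,0.24,0,0,0],[1,-0.06,0,0.24,0,0,0],[1,0.02,0,0.24,0,0,0],[1,0.02,0,0.24,0,0,0],[1,0.02,0,0.24,0,0,0],[1,0.02,0,0.24,0,0,0],[1,0,0,0,0,0,0]]]'
python3 st.py -66,14 -66,8
python3 - <<'E'
from bench import r
import cv2
a=r.get_image("scene")[180:330,290:490];b=r.get_image("side")[110:240,220:380]
cv2.imwrite("pics/p3.png",cv2.vconcat([cv2.resize(a,(400,300)),cv2.resize(b,(400,300))]))
E
```

```text
time_s: 7.38
ee_pos: [0.5497, 0.1305, 0.1485]
orientation: [0.219, 0.652, 0.696, -0.206]
wrist_force: [0.1, 0.6, 0.5]
finger_gap: 0.0004
grasp_force: 0.3
t 7.3833 rel p,z,h mm [-14.6  63.5   0.7] F [0.09 0.56 0.49] gap 0.0004
R cols x,y,z [[-0.05, 0.82, -0.57], [1.0, 0.06, -0.0], [0.04, -0.57, -0.82]] j [ 0.31  0.28  1.73 -0.61  1.35  0.45]
time_s: 8.47
ee_pos: [0.552, 0.0861, 0.1102]
orientation: [0.219, 0.652, 0.696, -0.206]
wrist_force: [0.1, -0.3, 0.4]
finger_gap: 0.0005
grasp_force: 0.0
t 8.4667 rel p,z,h mm [-59.1  25.2   0.2] F [ 0.14 -0.31  0.42] gap 0.0005
R cols x,y,z [[-0.05, 0.82, -0.57], [1.0, 0.06, -0.0], [0.04, -0.57, -0.82]] j [ 0.24  0.29  1.79 -0.64  1.25  0.44]
-66,14 units(2cm) [ 0.04 -0.01  0.66]
-66,8 units(2cm) [ 0.21 -0.01  0.9 ]
```

View pics/p3.png

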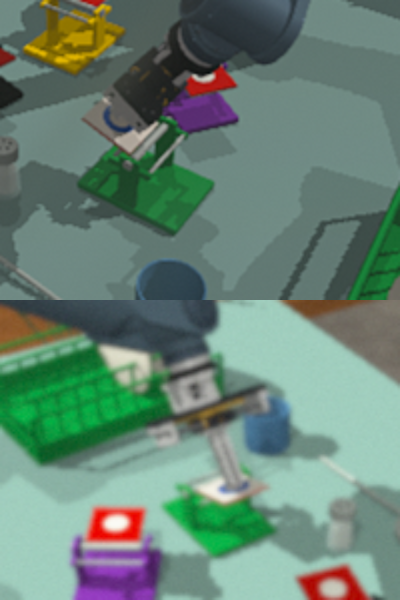

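The paddle is past the top with the white, blue-ringed face up, and needs about 15° more. I'll lower slowly and watch the force.

```bash
python3 -m inch '[[[1,0.01,0,0.17,0,0,0],[1,0.01,0,0.17,0,0,0],[1,0.01,0,0.16,0,0,0],[1,0.01,0,0.16,0,0,0],[1,0,0,0,0,0,0]]]' | grep -E 'ee_pos|wrist'
python3 -m inch '[[[1,0.04,0,0.06,0,0,0],[1,0.04,0,0.06,0,0,0],[1,0,0,0,0,0,0]]]' | grep -E 'ee_pos|wrist'
python3 -m inch '[[[1,0.04,0,0.06,0,0,0],[1,0,0,0,0,0,0],[1,0,0,0,0,0,0]]]' | grep -E 'ee_pos|wrist'
python3 -m inch '[[[1,0.04,0,0.06,0,0,0],[1,0,0,0,0,0,0],[1,0,0,0,0,0,0]]]' | grep -E 'ee_pos|wrist'
```

```text
ee_pos: [0.5527, 0.0792, 0.0995]
wrist_force: [0.4, -0.5, -0.1]
ee_pos: [0.553, 0.0795, 0.097]
wrist_force: [-0.3, -0.9, 0.6]
ee_pos: [0.5531, 0.0796, 0.0958]
wrist_force: [0.5, 0.4, 0.1]
ee_pos: [0.5531, 0.0795, 0.0943]
wrist_force: [0.3, 0.0, -0.2]
```

```bash
for i in 1; do python3 -m inch '[[[1,0.04,0,0.06,0,0,0],[1,0,0,0,0,0,0],[1,0,0,0,0,0,0]]]' | grep -E 'ee_pos|wrist'
python3 -m inch '[[[1,0.03,0,0.04,0,0,0],[1,0,0,0,0,0,0],[1,0,0,0,0,0,0]]]' | grep -E 'ee_pos|wrist'
python3 -m inch '[[[1,0.03,0,0.04,0,0,0],[1,0,0,0,0,0,0],[1,0,0,0,0,0,0]]]' | grep -E 'ee_pos|wrist'; done
```

```text
ee_pos: [0.5532, 0.0795, 0.0931]
wrist_force: [-1.0, 0.3, 1.8]
ee_pos: [0.5533, 0.0794, 0.0926]
wrist_force: [-1.3, -0.6, 5.5]
ee_pos: [0.5534, 0.0794, 0.0923]
wrist_force: [-2.8, 0.8, 9.1]
```

The force climbs to about 9 N with the tip stalled at the predicted height (0.0925), so the paddle is on its stop. I'll lift straight up and check.

```bash
python3 -m inch '[[[1,-0.11,0,-0.16,0,0,0],[1,-0.28,0,-0.41,0,0,0],[1,-0.57,0,-0.82,0,0,0],[1,-0.57,0,-0.82,0,0,0],[1,-0.57,0,-0.82,0,0,0],[1,-0.57,0,-0.82,0,0,0],[1,0,0,-0.9,0,0,0],[1,0,0,-0.9,0,0,0],[1,0,0,-0.9,0,0,0],[1,0,0,-0.9,0,0,0],[1,0,0,-0.9,0,0,0],[1,0,0,-0.9,0,0,0],[1,0,0,0,0,0,0],[1,0,0,0,0,0,0],[1,0,0,0,0,0,0]]]'
python3 - <<'E'
from bench import r
import cv2
i,j=r.get_image("scene"),r.get_image("side");cv2.imwrite("pics/s4.png",i);cv2.imwrite("pics/d4.png",j)
a=i[220:310,310:430];b=j[160:230,260:353]
cv2.imwrite("pics/p4.png",cv2.vconcat([cv2.resize(a,(400,300),interpolation=2),cv2.resize(b,(400,300),interpolation=2)]))
E
```

```text
time_s: 11.73
ee_pos: [0.5486, 0.1413, 0.2721]
orientation: [0.219, 0.652, 0.696, -0.206]
wrist_force: [0.5, -0.4, -0.2]
finger_gap: 0.0008
grasp_force: 0.0
```

View pics/p4.png

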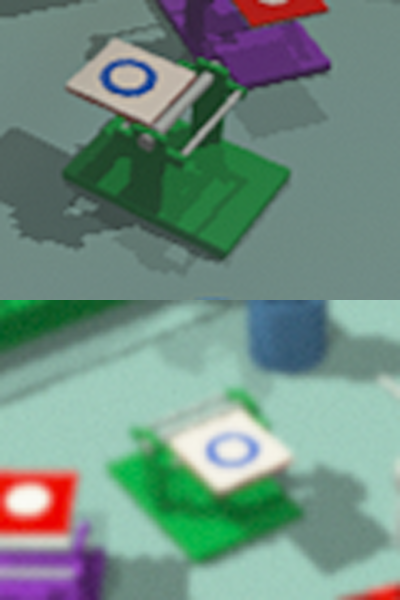

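View pics/s4.png

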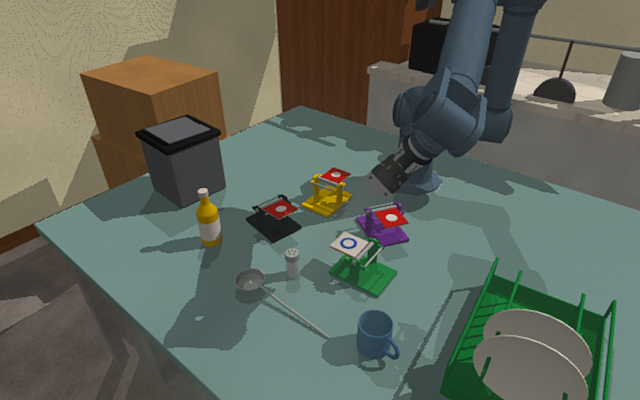

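The white face with the blue ring is up (scene (348,243)), the base corners have not moved, and the other objects are in place. As a last check, I'll compare the free-edge corners with the prediction at exactly pi.

Run:
```python
from fit import *
for t in (np.pi,np.pi-.1,np.pi-.2):
    P=np.array([pad(.09,sy*.038,t,-.003) for sy in(1,-1)])@Rz(-1.506).T+[.548,.145,0]
    print(t,((proj("scene",P)-[310,220]+.4)*3.333).round(),((proj("side",P)-[260,160]+.4)*[4.3,4.286]).round()+[0,300])
```

```text
3.141592653589793 [[ 63.  86.]
 [112.  39.]] [[291. 455.]
 [217. 488.]]
3.041592653589793 [[ 64.  78.]
 [113.  31.]] [[291. 447.]
 [216. 479.]]
2.941592653589793 [[ 66.  71.]
 [115.  24.]] [[290. 438.]
 [215. 470.]]
```

The seen corners, (67,88) and (115,38) in the scene crop and (291,455) and (217,493) in the side crop, match pi.

```bash
python3 -c "
from bench import r
print(r.sign_off())"
```

```text
the job is handed in; nothing more can be done
None
```

The drainer marker's paddle now lies flat on the other side with its white face up; its green stand and everything else stayed where they were, and I handed the job in at about 12 s.

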